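# Clear the dovetail slide and run the bolt carriage home

## Robot

A 6-joint arm with a two-finger parallel gripper is mounted at the origin on the work surface. World frame = base frame: x ahead of the robot, y to its left, z up, the work surface at z = 0. Lengths are in mm, angles in rad, forces in N, time in s.
With the tool pointing down it reaches from about 275 to 875 mm from the base axis. Payload 12.5 kg.
Tool frame: the origin (TCP) lies at the very end of the fingers, on their centre line; the grasp point (between the pads) lies 19 mm behind it (env.pinch_z is the distance from the TCP to the grasp point, in mm); z points along the fingers, y is the line along which they close (so a half turn about z gives the same grasp; the last joint's range is limited). The gripper opens to 85 mm and grips with 20 to 120 N. Pads are 22 mm wide; open, the fingers measure 114 mm over their backs; the gripper's body (76 mm by 85 mm) begins 54 mm behind the grasp point. The pads swing forward as they close: fully open they stand 13 mm farther back than shut.
Start: joints at [1.022, 0.351, 1.652, -0, 1.139, -0.085], TCP at [246.01, 491.898, 231.29] pointing down, gripper open.
Joint ranges: [-2.75, 2.75], [-0.79, 2.1], [0.01, 2.65], [-1.57, 4.71], [0.07, 3.14], [-2.87, 2.87]. Speed limits (rad/s): [2.22, 2.22, 2.79, 3.14, 3.14, 3.14].

## Interface

Orientations are given as a unit quaternion [x, y, z, w].
In Python, from plant import env gives the robot as it stands. The module is installed in compiled form; this text tells all that it offers.
- The arm moves only by the tool send_rows, never from a script. Its argument "plan" is one flat list of numbers, 5 for each row, row after row: the opening, from -1 (shut) to 1 (fully open), then the shift along the tool's x, y, z each as a share of 1 m, from -1 to 1, then the turn about the tool's z as a share of pi rad, from -1 to 1. In form: [grip, x, y, z, roll, grip, x, y, z, roll, ...]. A call has 1 to 5 rows; each row shifts and turns the commanded pose from where the row before left it, along the tool's axes as they then stand; what a row does not reach is not made up. A row lasts 1/10 s, in which the tool goes at most 50 mm and 8.59 degrees, less where a joint would pass 70% of its speed; a pose out of reach is approached as far as the arm can. A call with a number of a shift or a turn outside -1 to 1 is refused whole. A call with a gripper value outside its range is refused whole. The fingers move at their own pace and stop on an object; "grip_force" is the grip in N (left out, the last holds). Time passes only in rows, so rows that do not move let the fingers close. It gives the time, the measured TCP pose, the force and the opening at its end, in the units of the state.
- env.get_obs(): the state, without advancing time (a new reading comes with each control period).
- env.capture(name): name is "scene" or "top" or "wrist"; returns the picture (400x640x3 uint8, red, green, blue); there is no depth.
- env.camera_model(name): a dict with "fx", "fy", "cx", "cy" (pixels), "D" ([k1, k2, p1, p2, k3] as OpenCV has them; the pictures are not rectified), "eye" and "orientation" of the camera in the world. Camera axes: x right, y up, looking along -z (the intrinsics and any distortion apply to the point x, -y, -z); pixel columns grow to the right and rows downward; lengths in mm; the calibration is good to about 2 mm. A picture is of the moment at which its call begins: read the wrist's pose just before it. camera_model takes no time and is no camera call; for the wrist camera it gives the pose at the moment of the call.
- env.job_done(): hands the job in, once; it reports no verdict.
The state is a dict: "clock": time; "joints": joint angles; "qvel": joint speeds; "joint_torque": joint torques, N m; "eef_pos": TCP position; "eef_rot": TCP orientation; "contact_force": force on the tool from outside, world axes, zero at the start; "ft_torque": the same for the moment, N m; "gripper_width": opening from 0.0 (shut) to 1.0 (fully open).
Only numpy, scipy, OpenCV 4.12 (cv2) and the standard library are available. Lean on these libraries where they do the work, as an engineer would, in place of code of your own. Each camera call takes 0.05 s, during which the arm holds its last target. There are 200 camera calls.

## Task

Put the square nut, the ring gauge and the feeler block each flat on the table inside its own outline: nut in the square, ring in the circle, block in the long rectangle lined up with it. Set them down, do not drop them. Only then run the carriage along the slide right up to its stop block, let go, and leave everything else where it is.

Things in the scene. Friction and masses are not known exactly. Their poses are not given: they have to be found in the camera images.
- nut: heavy black square nut, 60 x 60 mm, 30 mm thick, plain 27 mm hole through the middle, about 0.7 kg, lying flat on the slide's top face at the start. Origin: centre of its underside; x and y square to its flats, z up. It looks the same every quarter turn.
- ring_gauge: bright metal thread ring gauge: a thick plain ring, outside diameter 64 mm, bore 28 mm, 24 mm thick, about 0.47 kg, lying flat on the slide's top face at the start. Origin: centre of its underside, z up.
- feeler_block: plain steel feeler block, 120 mm long (its x), 30 mm wide (its y), 25 mm high (its z), about 0.7 kg, lying on the table across one of the three outlines at the start (any of the three, its own included, but then turned well away from it). Origin: centre of its underside.
- square_mark: dark inlaid square outline on the table, flush (nothing to bump into), 74 x 74 mm inside, line 4 mm wide. Origin at its centre on the table top; x and y along its sides.
- round_mark: dark inlaid circle outline on the table, flush, 80 mm inside diameter, line 4 mm wide. Origin at its centre on the table top.
- long_mark: dark inlaid long rectangle outline on the table, flush, 136 mm (its x) by 46 mm (its y) inside, line 4 mm wide. Origin at its centre on the table top.
- slide: fixed steel dovetail slide, 560 mm long (its y), foot 100 mm wide (its x), top face 80 mm wide and 30 mm above the table. Origin: centre of its underside. Its +y points along the carriage's travel to the stop: a steel block 80 mm wide, 25 mm thick, 45 mm above the top face, at the +y end (face towards the carriage at y = +255 mm).
- carriage (a joint): travel of the grey carriage along the slide's +y, m: 0 at the end away from the stop, 0.41 fully home against the stop block (hard limit). 120 mm across the slide, 100 mm along it, flat top 65 mm above the table; at 0 its middle is at slide y = -205 mm. A weathered bolt lies fixed on its far half, up to 101 mm above the table. About 2.5 N of friction; stays where left.
- carriage_grip (a point): middle of the top end of the carriage's upright round steel grip post: 22 mm diameter, top 115 mm above the table, standing 46 mm above a 34 mm wide, 4 mm high collar on the carriage's top, on its near half (32 mm from the slide's middle line, towards the robot). Fixed to the carriage.
- ferrule: orange polymer ferrule, a tube 48 mm across, 60 mm tall, standing between two outlines; a bystander. Origin: centre of its underside.
- oil_bottle: grey oil bottle, 50 mm across, 150 mm tall, standing between two outlines; a bystander. Origin: centre of its underside.
- mug: white mug, 76 mm across, 90 mm tall, at the left of the outlines; a bystander. Origin: centre of its underside.
- vee_block: dark steel V block, 70 x 60 x 50 mm, at the right of the outlines; a bystander. Origin: centre of its underside.
- wrench: 200 mm wrench lying beyond the slide; a bystander. Origin on its underside.
- brush: 220 mm brush lying beyond the slide; a bystander. Origin on its underside.
Not all that is in view belongs to the job. Of the things that look like the nut, the middle-sized one is meant.

How it is judged (in metres and radians):
On the way, in this order (a step that is already met when the one before it is completed fails the run):
1. nut, ring gauge and feeler block all lie released inside their own outlines (horizontal distance between nut and square_mark below 0.012 m and height (world z) of each of nut, ring_gauge, feeler_block below 0.004 m and angle between each of nut, ring_gauge, feeler_block's own z axis and vertical below 0.08 rad and contact force between each of nut, ring_gauge, feeler_block and the fingers below 0.1 N and linear speed of each of nut, ring_gauge, feeler_block below 0.02 m/s and (angle between the x axis of nut and the x axis of square_mark, either way round below 0.27 rad or angle between the x axis of nut and the y axis of square_mark, either way round below 0.27 rad) and horizontal distance between ring_gauge and round_mark below 0.012 m and horizontal distance between feeler_block and long_mark below 0.012 m and angle between the x axis of feeler_block and the x axis of long_mark, either way round below 0.16 rad), for 0.2 s.
2. the carriage is against its stop (value of joint carriage above 0.405 m), for 0.2 s.
At the end, for the whole second after the job is handed in: Nut, ring gauge and feeler block lie flat, released and at rest, each within 12 mm of the centre of its own outline; nut within 0.27 rad of square to its outline, block within 0.16 rad of its outline; carriage at rest within 5 mm of its stop (all of step 1 and value of joint carriage above 0.405 m and velocity of joint carriage between -0.01 and 0.01 m/s); the robot touches nothing.
It fails at once if a bystander (ferrule, oil bottle, mug, V block, wrench, brush) is shifted by more than 30 mm or tipped over (distance of any of ferrule, oil_bottle, mug, vee_block, wrench, brush from where it was at the start of the episode above 0.03 m or angle between any of ferrule, oil_bottle, mug, vee_block's own z axis and vertical above 0.5 rad).
It fails at once if the nut, ring gauge or feeler block is dropped (falls free faster than 0.7 m/s, about 25 mm) ((linear speed of nut above 0.7 m/s and contact force between nut and the fingers below 0.1 N) or (linear speed of ring_gauge above 0.7 m/s and contact force between ring_gauge and the fingers below 0.1 N) or (linear speed of feeler_block above 0.7 m/s and contact force between feeler_block and the fingers below 0.1 N)).
It also fails if it takes over 72 s, if anything falls off the work surface, if the arm or the gripper's body presses on something with over 40 N, if the wrist force passes 120 N, or if a joint passes its speed limit or range.

## Working session

There is one attempt and no reset: what is moved stays moved. The work goes in short steps, Python scripts to look and compute and a tool call to move; the robot and the scene stay as the last step left them, time stands still between calls to the robot, and variables do not carry over. Pictures are saved under pics/ and viewed, on a budget of 10 in all, crops included, one or two more only if the job needs it, and the job is handed in when it is done.

Besides the shell and the picture viewer there is one more tool, called after "Request:" as name(argument=value, ...), one argument or row to a line, values as JSON. send_rows: Moves the arm, as the interface text tells. Shift numbers are shares of 1 m and turn numbers shares of pi rad, none past 1 either way. Its arguments: {"type":"object","properties":{"plan":{"type":"array"},"grip_force":{"type":"number"}},"required":["plan"]}

```bash
mkdir -p pics; cat > h.py <<'E'
import numpy as np, cv2
from scipy.spatial.transform import Rotation as R
from plant import env
def cam(n):
    m=env.camera_model(n); K=np.array([[m['fx'],0,m['cx']],[0,m['fy'],m['cy']],[0,0,1]],float)
    return K,np.array(m['D'],float),np.array(m['eye'],float),R.from_quat(m['orientation']).as_matrix()
def ray(c,uv,z=0):
    K,D,e,Rm=c
    p=cv2.undistortPoints(np.array(uv,float).reshape(-1,1,2),K,D).reshape(-1,2)
    d=np.c_[p[:,0],-p[:,1],-np.ones(len(p))]@Rm.T
    return e+d*((z-e[2])/d[:,2])[:,None]
def proj(c,P):
    K,D,e,Rm=c
    q=(np.array(P,float).reshape(-1,3)-e)@Rm*[1,-1,-1]
    return cv2.projectPoints(q,np.zeros(3),np.zeros(3),K,D)[0].reshape(-1,2)
def rect(c,im,z,x0,x1,y0,y1,s=2):
    "metric top view at height z: rows = x descending, cols = y descending, s px/mm"
    X,Y=np.meshgrid(np.arange(x1,x0,-1/s),np.arange(y1,y0,-1/s),indexing='ij')
    uv=proj(c,np.stack([X,Y,np.full_like(X,z)],-1)).astype(np.float32).reshape(*X.shape,2)
    return cv2.remap(im,uv[...,0],uv[...,1],cv2.INTER_LINEAR)
def shot(n,f):
    c=cam(n); im=env.capture(n); cv2.imwrite('pics/'+f,im[...,::-1]); return c,im
E
python3 - <<'E'
from h import *
for n in('scene','top'):
    c,im=shot(n,n+'0.png'); print(n,c[0].tolist(),c[1],c[2],c[3].round(3).tolist())
o=env.get_obs(); print(o); print(env.pinch_z)
print(cam('wrist'))
a=cv2.imread('pics/scene0.png')
cv2.imwrite('pics/top0x.png',cv2.resize(cv2.imread('pics/top0.png'),(800,500),interpolation=3))
cv2.imwrite('pics/scene0x.png',cv2.resize(a,(800,500),interpolation=3))
E
```

```text
scene [[376.1264051475432, 0.0, 322.1565452106841], [0.0, 376.1264051475432, 197.04410354527104], [0.0, 0.0, 1.0]] [-0.04573903  0.          0.          0.          0.        ] [1001.06264778  764.709134    790.78326884] [[-0.859, -0.317, 0.402], [0.512, -0.517, 0.686], [-0.01, 0.795, 0.607]]
top [[376.2634750713862, 0.0, 324.47813228799976], [0.0, 376.2634750713862, 200.7345129641873], [0.0, 0.0, 1.0]] [-0.01664885  0.          0.          0.          0.        ] [ 429.67662753   14.13211162 1216.75207737] [[-0.018, 0.992, -0.122], [-1.0, -0.017, 0.015], [0.013, 0.123, 0.992]]
{'clock': 0.1, 'joints': array([ 1.02238185e+00,  3.51174147e-01,  1.65235969e+00, -1.79663549e-05,
        1.13908503e+00, -8.46340692e-02]), 'qvel': array([ 0.00029867, -0.00188158, -0.00055718, -0.00154351, -0.00043318,
       -0.00015084]), 'joint_torque': array([ 1.98935072e-04, -5.06836796e+01, -2.91880935e+01, -2.21552746e-04,
        2.67765245e-03, -6.13490306e-05]), 'eef_pos': array([245.87662376, 491.65141626, 230.81690294]), 'eef_rot': array([ 2.29813852e-01,  9.73234468e-01, -4.90154644e-04, -1.51960038e-04]), 'contact_force': array([ 0.00186637,  0.17800124, -0.08997083]), 'ft_torque': array([-0.00236188,  0.03841269,  0.02806838]), 'gripper_width': 1.0030352839692993}
18.700000000000003
(array([[288.22773338,   0.        , 320.97309279],
       [  0.        , 288.22773338, 195.97364137],
       [  0.        ,   0.        ,   1.        ]]), array([-0.04129781,  0.        ,  0.        ,  0.        ,  0.        ]), array([175.24777545, 528.14408073, 373.15195191]), array([[ 4.47849075e-01, -8.50856168e-01, -2.74727114e-01],
       [ 8.94109157e-01,  4.26133440e-01,  1.37764680e-01],
       [-1.47518022e-04, -3.07333813e-01,  9.51601758e-01]]))
```

View pics/top0x.png

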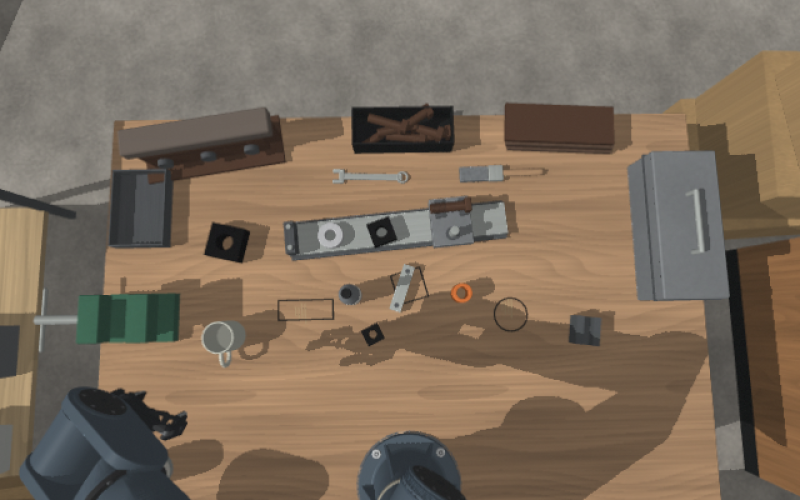

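View pics/scene0x.png

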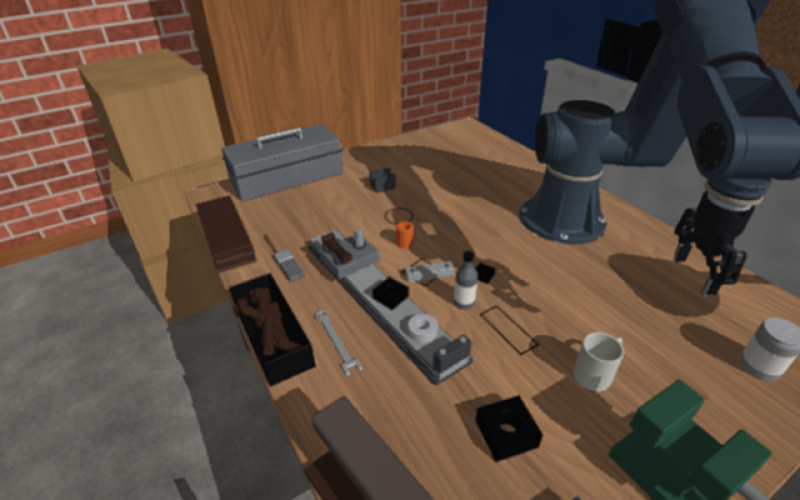

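```bash
cat > plan.py <<'E'
import sys,json
from h import *
def yaw_of(o): y=R.from_quat(o['eef_rot']).as_matrix()[:,1]; return np.degrees(np.arctan2(y[1],y[0]))
def go(xyz,yaw,grip=1,step=40,start=None,tail=0):
    "rows from start (x,y,z,yaw; default measured) to xyz,yaw(deg)"
    if start is None:
        o=env.get_obs(); start=[*o['eef_pos'],yaw_of(o)]
    p=np.array(start[:3],float); w=float(start[3]); t=np.array(xyz,float)
    dw=(yaw-w+180)%360-180
    n=max(1,int(np.ceil(max(np.linalg.norm(t-p)/step,abs(dw)/8))))
    out=[]
    for i in range(n):
        d=(t-p)/(n-i); r=dw/(n-i); a=np.radians(w)
        ty=np.array([np.cos(a),np.sin(a),0]); tx=np.array([-ty[1],ty[0],0])
        s=np.round([tx@d/1000,ty@d/1000,-d[2]/1000],4); k=round(-r/180,4)
        p=p+1000*(s[0]*tx+s[1]*ty-s[2]*np.array([0,0,1])); w-=k*180; dw+=k*180
        out.append([grip,*(float(v) for v in s),k])
    out+=[[grip,0,0,0,0]]*tail
    return out,[*p,w]
def show(segs,start=None):
    rows=[]
    for s in segs:
        r,start=go(*s[:2],**(s[2] if len(s)>2 else {}),start=start); rows+=r
    for i in range(0,len(rows),5): print(json.dumps([v for r in rows[i:i+5] for v in r]))
    print(len(rows),np.round(start,1))
E
python3 - <<'E'
from plan import *
show([((330,0,262),90)])
E
```

```text
[1, -0.0227, -0.0309, -0.0024, -0.0114, 1, -0.0216, -0.0317, -0.0024, -0.0114, 1, -0.0204, -0.0325, -0.0024, -0.0113, 1, -0.0193, -0.0332, -0.0024, -0.0114, 1, -0.0181, -0.0338, -0.0024, -0.0113]
[1, -0.0168, -0.0345, -0.0024, -0.0114, 1, -0.0156, -0.0351, -0.0024, -0.0113, 1, -0.0144, -0.0356, -0.0024, -0.0114, 1, -0.0131, -0.0361, -0.0024, -0.0113, 1, -0.0118, -0.0365, -0.0024, -0.0114]
[1, -0.0104, -0.0369, -0.0024, -0.0113, 1, -0.0092, -0.0372, -0.0024, -0.0114, 1, -0.0078, -0.0376, -0.0024, -0.0113]
13 [330.  -0. 262.  90.]
```

Request:
send_rows(
  plan=[1,-0.023,-0.031,-0.002,-0.011,1,-0.022,-0.032,-0.002,-0.011,1,-0.02,-0.032,-0.002,-0.011,1,-0.019,-0.033,-0.002,-0.011,1,-0.018,-0.034,-0.002,-0.011],
)

```text
clock: 0.6
eef_pos: [277.7, 301.3, 241.1]
eef_rot: [0.144, 0.99, -0.0, -0.0]
contact_force: [1.2, 0.0, -1.1]
gripper_width: 1.003
```

Request:
send_rows(
  plan=[1,-0.017,-0.034,-0.002,-0.011,1,-0.016,-0.035,-0.002,-0.011,1,-0.014,-0.036,-0.002,-0.011,1,-0.013,-0.036,-0.002,-0.011,1,-0.012,-0.036,-0.002,-0.011],
)

```text
clock: 1.1
eef_pos: [308.9, 112.7, 251.3]
eef_rot: [0.058, 0.998, 0.0, 0.0]
contact_force: [0.6, 0.1, -0.3]
gripper_width: 1.002
```

Request:
send_rows(
  plan=[1,-0.01,-0.037,-0.002,-0.011,1,-0.009,-0.037,-0.002,-0.011,1,-0.008,-0.038,-0.002,-0.011,1,0,0,0,0,1,0,0,0,0],
)

```text
clock: 1.6
eef_pos: [326.6, -0.2, 257.1]
eef_rot: [0.009, 1.0, 0.0, -0.0]
contact_force: [0.3, -0.6, 0.3]
gripper_width: 1.001
```

```bash
python3 - <<'E'
from plan import *
print(env.get_obs()['eef_pos'],yaw_of(env.get_obs()))
c,im=shot('wrist','w1.png'); print(c[2],c[3].round(3).tolist())
np.savez('w1.npz',K=c[0],D=c[1],e=c[2],R=c[3])
cv2.imwrite('pics/w1r.png',cv2.resize(cv2.rotate(im,cv2.ROTATE_180),(800,500),interpolation=2)[...,::-1])
E
```

```text
[ 3.26590614e+02 -1.99940541e-01  2.57119424e+02] 88.9956127881834
[247.6517008    2.22032776 399.4978409 ] [[0.018, -0.951, -0.307], [1.0, 0.018, 0.004], [0.001, -0.307, 0.952]]
```

View pics/w1r.png

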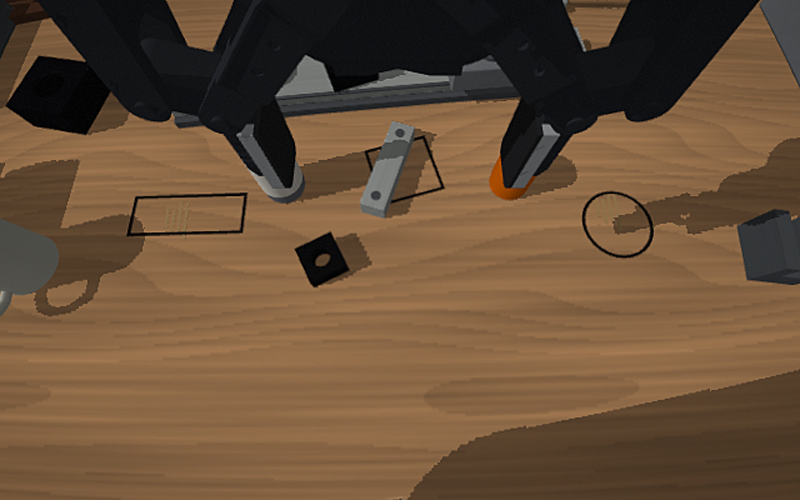

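```bash
cat > m1.py <<'E'
from plan import *
im=cv2.imread('pics/w1.png'); z=np.load('w1.npz'); c=(z['K'],z['D'],z['e'],z['R'])
def W(x,y,h=0): return ray(c,[[639-.8*x,399-.8*y]],h)[0]
for n,p in dict(bottle=(278,195),ferr=(512,192),long=(188,214),sq=(404,170),circ=(617,225),nutS=(322,258)).items(): print(n,W(*p).round(0))
v=im.max(2)
def mask(m,x0,y0,x1,y1):
    k=np.zeros(v.shape,np.uint8); k[int(399-.8*y1):int(399-.8*y0),int(639-.8*x1):int(639-.8*x0)]=1
    return (m*k).astype(np.uint8)
def fill(m):
    cs,_=cv2.findContours(m,cv2.RETR_EXTERNAL,cv2.CHAIN_APPROX_NONE); return max(cs,key=cv2.contourArea).reshape(-1,2)
for n,b in dict(long=(120,185,255,245),circ=(575,185,660,265)).items():
    q=fill(mask(v<55,*b)); P=ray(c,q)[:,:2].astype(np.float32)
    r=cv2.minAreaRect(P); e=cv2.fitEllipse(P); print(n,np.round(r[0],1),np.round(r[1],1),r[2],'ell',np.round(e[0],1),np.round(e[1],1))
# square: dark pixels
m=mask(v<55,360,130,450,210); ys,xs=np.nonzero(m); P=ray(c,np.c_[xs,ys])[:,:2].astype(np.float32)
print('sq',[np.round(a,1) for a in cv2.minAreaRect(P)],len(P))
cs=im.astype(int); sat=cs.max(2)-cs.min(2)
print(np.percentile(v,[5,50,95]))
R2=lambda h:rect(c,im,h,320,480,-60,100,3.6)
cv2.imwrite('pics/blk.png',R2(25))
t=cv2.imread('pics/top0.png'); ct=cam('top')
cv2.imwrite('pics/slide.png',np.hstack([rect(ct,t,45,400,560,-190,230,1.8)]))
cv2.imwrite('pics/both.png',np.vstack([cv2.copyMakeBorder(R2(25),0,0,0,800-R2(25).shape[1],0),cv2.resize(rect(ct,t,60,400,500,-150,250,2),(800,200))])[:600+200])
print(cv2.imread('pics/both.png').shape)
E
python3 m1.py
```

```text
bottle [456. 147.   0.]
ferr [ 455. -143.    0.]
long [433. 257.   0.]
sq [488. -10.   0.]
circ [ 409. -267.    0.]
nutS [373.  88.   0.]
long [433.3 258.6] [ 53.1 143.9] 0.597485363483429 ell [433.3 258.5] [ 57.6 185.9]
circ [ 410.8 -267.7] [87.  85.7] 58.34583282470703 ell [ 410.8 -267.9] [85.  86.6]
sq [array([489.6,  -9.2]), array([81.3, 81.7]), np.float64(16.5)] 240
[ 16. 131. 151.]
(776, 800, 3)
```

```bash
cat > m2.py <<'E'
from plan import *
t=cv2.imread('pics/top0.png'); c=cam('top')
T=lambda x,y,h=0: ray(c,[[.8*x,.8*y]],h)[0].round(0)
for n,p,h in [('nut',(382,232),60),('ring',(330,235),54),('post',(455,231),115),('stop',(291,237),75),('end',(505,220),30),('blk',(403,288),25),('bottle',(349,294),150),('ferr',(461,293),60),('mug',(218,336),90),('wrench',(370,176),5),('brush',(500,172),10),('vee',(585,330),50)]: print(n,T(*p,h))
a=rect(c,t,60,520,700,-150,250,2); 
im=cv2.imread('pics/w1.png'); z=np.load('w1.npz'); cw=(z['K'],z['D'],z['e'],z['R'])
b=rect(cw,im,25,420,560,-110,90,4)[:, :800]
cv2.imwrite('pics/both.png',cv2.resize(np.vstack([a,cv2.resize(b,(800,480))[:240]]),(800,600)) if 0 else np.vstack([a,cv2.resize(b,(343,240)) if 0 else cv2.copyMakeBorder(cv2.resize(b,(343,240)),0,0,0,457,0)]))
E
python3 m2.py
```

```text
nut [621.  54.  60.]
ring [616. 185.  54.]
post [ 611. -121.  115.]
stop [609. 277.  75.]
end [ 652. -261.   30.]
blk [482.   4.  25.]
bottle [465. 127. 150.]
ferr [ 466. -138.   60.]
mug [374. 443.  90.]
wrench [780.  86.   5.]
brush [ 785. -258.   10.]
vee [ 369. -443.   50.]
```

View pics/both.png

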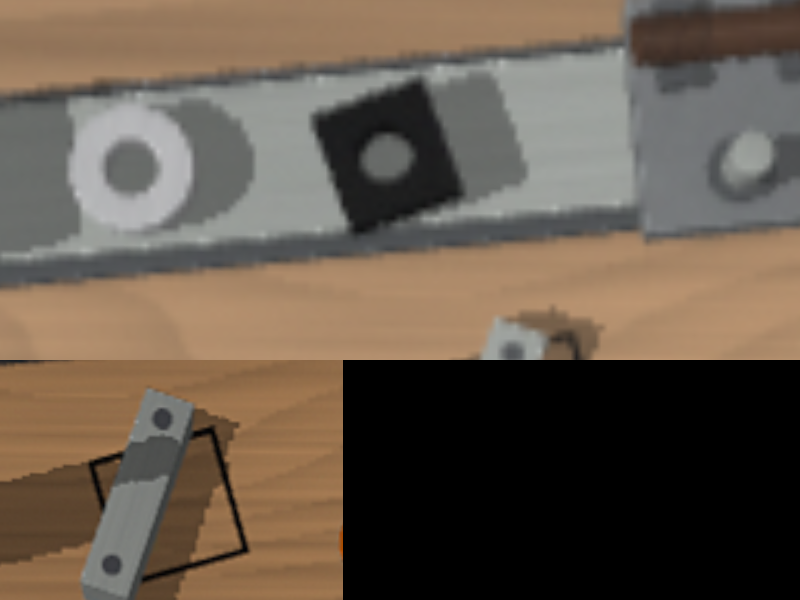

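```bash
cat > m3.py <<'E'
from plan import *
t=cv2.imread('pics/top0.png'); c=cam('top')
im=cv2.imread('pics/w1.png'); z=np.load('w1.npz'); cw=(z['K'],z['D'],z['e'],z['R'])
def comp(m,s,x1,y1,near):
    n,l,st,ce=cv2.connectedComponentsWithStats(m.astype(np.uint8))
    k=min(range(1,n),key=lambda i:np.hypot(*(ce[i]-near)) if st[i,4]>200 else 1e9)
    ys,xs=np.nonzero(l==k); P=np.c_[x1-ys/s,y1-xs/s].astype(np.float32); r=cv2.minAreaRect(P)
    return np.round(P.mean(0),1),[np.round(a,1) for a in r],round(len(P)/s/s)
b=rect(cw,im,25,420,560,-110,90,4).astype(int); sat=b.max(2)-b.min(2)
print('blk w',comp((sat<25)&(b.max(2)>60),4,560,90,(320,310)))
b=rect(c,t,25,400,570,-110,90,4).astype(int); sat=b.max(2)-b.min(2)
print('blk t',comp((sat<25)&(b.max(2)>60),4,570,90,(340,340)))
a=rect(c,t,60,520,700,-150,250,2).astype(int)
print('nut',comp(a.max(2)<60,2,700,250,(387,157)))
h=a.max(2)[120:195,350:425]>70; print('hole',comp(h,2,640,75,(37,37)))
a=rect(c,t,54,520,700,-150,250,2).astype(int); print('ring',comp(a.min(2)>170,2,700,250,(131,167)))
print(a[150,80:200:8].tolist())
show([((482,7,120),71.7),((482,7,4),71.7)])
E
python3 m3.py
```

```text
blk w (array([479. ,   9.5], dtype=float32), [array([477.8,   9.9]), array([ 36.1, 128.5]), np.float64(71.1)], 4111)
blk t (array([484.9,   6.7], dtype=float32), [array([486.8,   6.2]), array([ 79.9, 127.3]), np.float64(64.0)], 3938)
nut (array([620.9,  55.8], dtype=float32), [array([620.6,  56. ]), array([64.3, 59.6]), np.float64(19.4)], 3097)
hole (array([621.3,  56.6], dtype=float32), [array([621. ,  56.6]), array([23. , 23.4]), np.float64(60.3)], 436)
ring (array([617.2, 186.1], dtype=float32), [array([617.2, 186.1]), array([60.1, 60.2]), np.float64(23.2)], 1993)
[[182, 180, 179], [182, 180, 180], [182, 180, 179], [149, 148, 147], [107, 105, 104], [102, 103, 101], [104, 106, 104], [104, 106, 104], [107, 108, 107], [153, 153, 153], [188, 187, 187], [187, 185, 184], [183, 181, 180], [176, 175, 174], [114, 115, 114]]
[1, -0.0259, 0.0015, 0.0229, 0.0161, 1, -0.0258, 0.0028, 0.0228, 0.0161, 1, -0.0256, 0.0041, 0.0229, 0.0161, 1, -0.0254, 0.0054, 0.0228, 0.0161, 1, -0.025, 0.0066, 0.0229, 0.0161]
[1, -0.0247, 0.0079, 0.0228, 0.0162, 1, -0.0, 0.0, 0.0387, -0.0, 1, -0.0, 0.0, 0.0387, -0.0, 1, -0.0, 0.0, 0.0386, -0.0]
9 [482.    7.    4.   71.7]
```

Request:
send_rows(
  plan=[1,-0.026,0.002,0.023,0.016,1,-0.026,0.003,0.023,0.016,1,-0.026,0.004,0.023,0.016,1,-0.025,0.006,0.023,0.016,1,-0.025,0.007,0.023,0.016],
)

```text
clock: 2.15
eef_pos: [457.5, 9.4, 141.0]
eef_rot: [0.132, 0.991, 0.0, -0.0]
contact_force: [-0.4, -0.5, 1.1]
gripper_width: 1.003
```

Request:
send_rows(
  plan=[1,-0.025,0.008,0.023,0.018,1,0,0,0.03,0,1,0,0,0.03,0,1,0,0,0.02,0,1,0,0,0,0],
)

```text
clock: 2.65
eef_pos: [481.2, 10.4, 37.1]
eef_rot: [0.159, 0.987, -0.0, -0.002]
contact_force: [-0.0, 0.6, 0.3]
gripper_width: 1.001
```

```bash
python3 - <<'E'
from plan import *
o=env.get_obs();print(o['eef_pos'],yaw_of(o),o['contact_force'],o['joints'])
c,im=shot('wrist','w2.png')
cv2.imwrite('pics/w2r.png',cv2.rotate(im,cv2.ROTATE_180)[...,::-1])
show([((482,8,4),71.2)])
E
```

```text
[481.24812216  10.36823451  37.07393476] 71.6446279526107 [-0.02510116  0.59431839  0.29617811] [-7.52709950e-02  5.39758130e-01  1.95873028e+00  1.79524853e-04
  6.48022715e-01 -1.32584643e+00]
[1, -0.0004, -0.002, 0.0346, 0.0024]
1 [482.    8.    4.   71.2]
```

View pics/w2r.png

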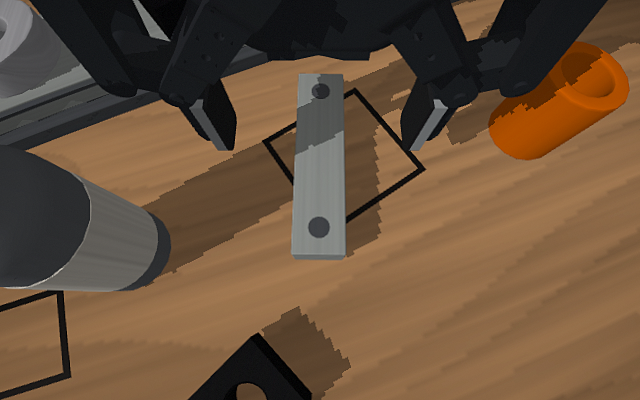

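Request:
send_rows(
  plan=[1,0,-0.002,0.018,0.002,1,0,0,0.015,0,1,0,0,0,0,-1,0,0,0,0,-1,0,0,0,0],
  grip_force=80,
)

```text
clock: 3.2
eef_pos: [483.1, 6.9, 7.5]
eef_rot: [0.163, 0.987, 0.0, 0.001]
contact_force: [0.3, 0.1, 0.4]
gripper_width: 0.692
```

Request:
send_rows(
  plan=[-1,0,0,0,0,-1,0,0,0,0,-1,0,0,0,0,-1,0,0,0,0,-1,0,0,0,0],
)

```text
clock: 3.7
eef_pos: [483.0, 6.9, 7.3]
eef_rot: [0.164, 0.987, 0.0, 0.001]
contact_force: [-2.9, 3.4, 11.4]
gripper_width: 0.329
```

```bash
python3 - <<'E'
from plan import *
o=env.get_obs();print(o['eef_pos'],yaw_of(o),o['contact_force'],o['gripper_width'])
# corners at previous pose (481.25,10.37,37.07) yaw 71.64 -> use camera rigidly shifted: translate only
c=cam('wrist'); d=np.array([481.248,10.368,37.074])-o['eef_pos']; c=(c[0],c[1],c[2]+d,c[3])
P=ray(c,[[639-u,399-v] for u,v in [(298,73),(342,73),(345,253),(292,253)]],25); print(P.round(1),P.mean(0))
show([((482,8,200),71.2,dict(grip=-1)),((433,258,200),0.6,dict(grip=-1)),((433,258,30),0.6,dict(grip=-1))])
E
```

```text
[482.99651531   6.88635517   7.3493906 ] 71.1531496163692 [-2.8786747   3.35525685 11.39916811] 0.329360947569397
[[544.3   4.   25. ]
 [534.7 -23.7  25. ]
 [422.5  16.4  25. ]
 [431.7  43.1  25. ]] [483.30919365   9.9584294   25.        ]
[-1, 0.0003, 0.0001, -0.0385, -0.0001, -1, 0.0003, 0.0002, -0.0385, -0.0, -1, 0.0002, 0.0001, -0.0386, -0.0001, -1, 0.0003, 0.0002, -0.0385, -0.0, -1, 0.0002, 0.0001, -0.0386, -0.0001]
[-1, 0.0141, 0.0245, 0.0, 0.0436, -1, 0.0173, 0.0224, 0.0, 0.0436, -1, 0.0202, 0.0198, 0.0, 0.0436, -1, 0.0227, 0.0169, 0.0, 0.0436, -1, 0.0248, 0.0136, 0.0, 0.0436]
[-1, 0.0265, 0.0101, 0.0, 0.0436, -1, 0.0276, 0.0064, 0.0, 0.0436, -1, 0.0282, 0.0025, 0.0, 0.0435, -1, 0.0283, -0.0013, 0.0, 0.0436, -1, 0.0, -0.0, 0.034, -0.0]
[-1, 0.0, -0.0, 0.034, -0.0, -1, 0.0, -0.0, 0.034, -0.0, -1, 0.0, -0.0, 0.034, -0.0, -1, 0.0, -0.0, 0.034, -0.0]
19 [433.  258.   30.    0.6]
```

Request:
send_rows(
  plan=[-1,0,0,-0.02,0,-1,0,0,-0.04,0,-1,0,0,-0.045,0,-1,0,0,-0.045,0,-1,0,0,-0.045,0],
)

```text
clock: 4.2
eef_pos: [481.4, 6.7, 202.8]
eef_rot: [0.164, 0.987, -0.0, -0.001]
contact_force: [1.1, -0.2, -6.4]
gripper_width: 0.329
```

Request:
send_rows(
  plan=[-1,0.014,0.024,0,0.044,-1,0.017,0.022,0,0.044,-1,0.02,0.02,0,0.044,-1,0.023,0.017,0,0.044,-1,0.025,0.014,0,0.044],
)

```text
clock: 4.7
eef_pos: [454.9, 146.2, 200.9]
eef_rot: [0.491, 0.871, -0.001, -0.001]
contact_force: [0.6, 0.1, -6.5]
gripper_width: 0.325
```

Request:
send_rows(
  plan=[-1,0.026,0.01,0,0.044,-1,0.028,0.006,0,0.044,-1,0.028,0.003,0,0.043,-1,0.028,-0.001,0,0.043,-1,0,0,0,0],
)

```text
clock: 5.2
eef_pos: [434.4, 258.3, 200.8]
eef_rot: [0.707, 0.708, -0.0, -0.001]
contact_force: [0.4, 0.2, -6.6]
gripper_width: 0.326
```

```bash
python3 - <<'E'
from plan import *
o=env.get_obs();print(o['eef_pos'],yaw_of(o),o['contact_force'],o['gripper_width'])
show([((433.4,258.5,60),0.6,dict(grip=-1)),((433.4,258.5,8),0.6,dict(grip=-1,step=15))])
E
```

```text
[434.37504383 258.26316542 200.77444276] 0.07296073248259909 [ 0.42180508  0.16735398 -6.64387347] 0.32618456321232897
[-1, 0.0001, -0.0002, 0.0352, -0.0007, -1, 0.0, -0.0003, 0.0352, -0.0007, -1, 0.0001, -0.0002, 0.0352, -0.0008, -1, 0.0, -0.0003, 0.0352, -0.0007, -1, 0.0, 0.0, 0.013, -0.0]
[-1, 0.0, 0.0, 0.013, -0.0, -1, 0.0, 0.0, 0.013, -0.0, -1, 0.0, 0.0, 0.013, -0.0]
8 [433.4 258.5   8.    0.6]
```

Request:
send_rows(
  plan=[-1,0,-0.001,0.04,-0.003,-1,0,0,0.04,0,-1,0,0,0.04,0,-1,0,0,0.03,0,-1,0,0,0.02,0],
)

```text
clock: 5.7
eef_pos: [433.3, 254.9, 28.9]
eef_rot: [0.702, 0.712, -0.002, -0.001]
contact_force: [0.2, -0.2, -6.4]
gripper_width: 0.329
```

Request:
send_rows(
  plan=[-1,0,0,0.01,0,-1,0,0,0.007,0,-1,0,0,0.003,0,-1,0,0,0.002,0,-1,0,0,0,0],
)

```text
clock: 6.2
eef_pos: [434.9, 256.2, 9.8]
eef_rot: [0.702, 0.712, 0.0, 0.0]
contact_force: [0.2, 0.1, -6.4]
gripper_width: 0.332
```

Request:
send_rows(
  plan=[-1,0.002,-0.001,0.001,0,-1,0,0,0.001,0,-1,0,0,0.001,0,-1,0,0,0,0],
)

```text
clock: 6.6
eef_pos: [433.7, 258.4, 7.4]
eef_rot: [0.702, 0.712, 0.0, 0.0]
contact_force: [-5.2, -0.7, 9.9]
gripper_width: 0.333
```

Request:
send_rows(
  plan=[0,0,0,0,0,1,0,0,0,0,1,0,0,0,0,1,0,0,0,0,1,0,0,0,0],
)

```text
clock: 7.1
eef_pos: [433.6, 258.1, 6.3]
eef_rot: [0.702, 0.712, 0.0, 0.0]
contact_force: [0.5, -0.1, -0.2]
gripper_width: 0.999
```

Request:
send_rows(
  plan=[1,0,0,-0.02,0,1,0,0,-0.04,0,1,0,0,-0.045,0,1,0,0,-0.045,0,1,0,0,-0.045,0],
)

```text
clock: 7.6
eef_pos: [433.2, 257.9, 203.2]
eef_rot: [0.702, 0.712, -0.0, -0.0]
contact_force: [0.9, 0.4, 0.1]
gripper_width: 1.003
```

```bash
python3 - <<'E'
from plan import *
o=env.get_obs();print(o['eef_pos'],yaw_of(o),o['contact_force'],o['gripper_width'])
im=env.capture('top'); cv2.imwrite('pics/t2.png',im[...,::-1])
show([((570,140,200),70),((622,56.5,160),109.5),((622,56.5,80),109.5)])
E
```

```text
[433.23432674 257.91902385 203.17102647] 0.7857392994685941 [0.90526987 0.42278065 0.09044889] 1.0032171101332508
[1, -0.0135, 0.0147, 0.0011, -0.0427, 1, -0.0153, 0.0128, 0.0011, -0.0427, 1, -0.0169, 0.0106, 0.0011, -0.0427, 1, -0.0181, 0.0083, 0.0011, -0.0427, 1, -0.0191, 0.0058, 0.0011, -0.0427]
[1, -0.0197, 0.0031, 0.0012, -0.0427, 1, -0.0199, 0.0005, 0.0011, -0.0428, 1, -0.0198, -0.0022, 0.0012, -0.0427, 1, -0.0194, -0.0048, 0.0011, -0.0428, 1, -0.0155, -0.0121, 0.008, -0.0439]
[1, -0.0137, -0.0141, 0.008, -0.0439, 1, -0.0116, -0.0159, 0.008, -0.0439, 1, -0.0092, -0.0173, 0.008, -0.0439, 1, -0.0068, -0.0185, 0.008, -0.0438, 1, -0.0, 0.0, 0.0267, -0.0]
[1, -0.0, 0.0, 0.0267, -0.0, 1, -0.0, 0.0, 0.0266, -0.0]
17 [622.   56.5  80.  109.5]
```

Request:
send_rows(
  plan=[1,-0.014,0.015,0.001,-0.043,1,-0.015,0.013,0.001,-0.043,1,-0.017,0.011,0.001,-0.043,1,-0.018,0.008,0.001,-0.043,1,-0.019,0.006,0.001,-0.043],
)

```text
clock: 8.15
eef_pos: [509.4, 191.3, 195.9]
eef_rot: [0.424, 0.906, -0.0, -0.0]
contact_force: [0.1, -1.0, -0.9]
gripper_width: 1.001
```

Request:
send_rows(
  plan=[1,-0.02,0.003,0.001,-0.043,1,-0.02,0,0.001,-0.043,1,-0.02,-0.002,0.001,-0.043,1,-0.019,-0.005,0.001,-0.043,1,-0.016,-0.012,0.008,-0.044],
)

```text
clock: 8.65
eef_pos: [580.6, 121.5, 184.5]
eef_rot: [0.098, 0.995, 0.0, 0.001]
contact_force: [-0.7, 0.2, 0.4]
gripper_width: 1.003
```

Request:
send_rows(
  plan=[1,-0.014,-0.014,0.008,-0.044,1,-0.012,-0.016,0.008,-0.044,1,-0.009,-0.017,0.008,-0.044,1,-0.007,-0.018,0.008,-0.044,1,0,0,0.03,0],
)

```text
clock: 9.15
eef_pos: [624.7, 54.4, 123.8]
eef_rot: [-0.176, 0.984, -0.001, 0.003]
contact_force: [-0.7, -0.4, -0.3]
gripper_width: 1.001
```

Request:
send_rows(
  plan=[1,0,0,0.02,0,1,0,0,0,0,1,0,0,0,0],
)

```text
clock: 9.45
eef_pos: [622.3, 56.2, 102.5]
eef_rot: [-0.174, 0.985, 0.0, -0.0]
contact_force: [0.4, -0.4, 1.0]
gripper_width: 0.999
```

```bash
python3 - <<'E'
from plan import *
o=env.get_obs();print(o['eef_pos'],yaw_of(o),o['contact_force'],o['gripper_width'])
c,im=shot('wrist','w3.png')
r=cv2.rotate(im,cv2.ROTATE_180)[...,::-1].copy()
for p,col in [((622,56.5,60),(0,0,255)),((*o['eef_pos'][:2],60),(0,255,0))]:
    q=proj(c,[p])[0]; cv2.circle(r,(int(639-q[0]),int(399-q[1])),3,col,-1)
cv2.imwrite('pics/w3r.png',r)
show([((622.5,56.5,34),109.5)])
E
```

```text
[622.2873112   56.23539263 102.52339921] 110.04524778097841 [ 0.36837507 -0.37011515  1.03722533] 0.9991259104744662
[1, 0.0001, 0.0001, 0.0346, 0.0015, 1, 0.0, 0.0001, 0.0347, 0.0016]
2 [622.5  56.5  34.  109.5]
```

View pics/w3r.png

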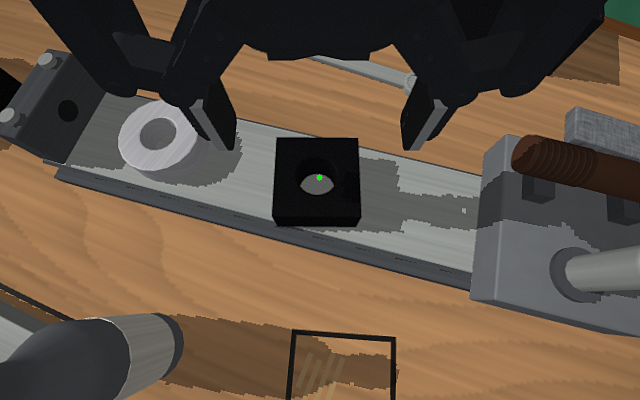

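Request:
send_rows(
  plan=[1,0,0,0.035,0.003,1,0,0,0.025,0,1,0,0,0.009,0,1,0,0,0,0,-1,0,0,0,0],
)

```text
clock: 10.0
eef_pos: [623.1, 56.3, 34.9]
eef_rot: [-0.169, 0.986, -0.0, 0.001]
contact_force: [-0.8, 0.4, 0.4]
gripper_width: 0.856
```

Request:
send_rows(
  plan=[-1,0,0,0,0,-1,0,0,0,0,-1,0,0,0,0,-1,0,0,0,0,-1,0,0,0,0],
)

```text
clock: 10.5
eef_pos: [623.3, 56.5, 35.6]
eef_rot: [-0.169, 0.986, -0.0, 0.002]
contact_force: [-2.0, 1.8, 8.4]
gripper_width: 0.682
```

Request:
send_rows(
  plan=[-1,0,0,-0.015,0,-1,0,0,-0.03,0,-1,0,0,-0.03,0,-1,0,0,0,0],
)

```text
clock: 10.9
eef_pos: [624.3, 56.2, 113.2]
eef_rot: [-0.169, 0.986, -0.001, 0.004]
contact_force: [1.9, 0.5, -6.3]
gripper_width: 0.683
```

```bash
python3 - <<'E'
from plan import *
o=env.get_obs();print(o['eef_pos'],yaw_of(o),o['contact_force'],o['gripper_width'])
show([((489.6,-9.2,100),106.5,dict(grip=-1,step=35)),((489.6,-9.2,25),106.5,dict(grip=-1,step=30))])
E
```

```text
[624.34967762  56.23957685 113.15493131] 109.50951146036289 [ 1.9115814   0.50991513 -6.318594  ] 0.6834859285936662
[-1, 0.0298, -0.0033, 0.0026, 0.0033, -1, 0.0297, -0.0037, 0.0026, 0.0034, -1, 0.0297, -0.004, 0.0027, 0.0033, -1, 0.0297, -0.0042, 0.0026, 0.0034, -1, 0.0296, -0.0046, 0.0027, 0.0033]
[-1, -0.0, 0.0, 0.025, 0.0, -1, -0.0, 0.0, 0.025, 0.0, -1, -0.0, 0.0, 0.025, 0.0]
8 [489.6  -9.2  25.  106.5]
```

Request:
send_rows(
  plan=[-1,0.03,-0.003,0.003,0.003,-1,0.03,-0.004,0.003,0.003,-1,0.03,-0.004,0.003,0.003,-1,0.03,-0.004,0.003,0.003,-1,0.03,-0.004,0.003,0.004],
)

```text
clock: 11.4
eef_pos: [484.0, -9.6, 92.5]
eef_rot: [-0.144, 0.99, 0.0, -0.001]
contact_force: [0.5, -0.0, -6.4]
gripper_width: 0.682
```

Request:
send_rows(
  plan=[-1,0,0,0.025,0,-1,0,0,0.025,0,-1,0,0,0.025,0,-1,0,0,0.01,0,-1,0,0,0,0],
)

```text
clock: 11.9
eef_pos: [485.0, -9.2, 7.3]
eef_rot: [-0.145, 0.989, 0.0, -0.001]
contact_force: [-1.3, 0.3, -6.0]
gripper_width: 0.682
```

Request:
send_rows(
  plan=[-1,-0.0045,-0.0015,0,0,-1,0,0,0.001,0,-1,0,0,0.001,0,-1,0,0,0,0],
)

```text
clock: 12.3
eef_pos: [490.7, -9.4, 6.5]
eef_rot: [-0.145, 0.989, -0.0, 0.0]
contact_force: [-0.2, 0.8, -6.4]
gripper_width: 0.683
```

Request:
send_rows(
  plan=[-1,0,0,0.001,0,-1,0,0,0,0],
)

```text
clock: 12.5
eef_pos: [490.6, -9.4, 5.6]
eef_rot: [-0.145, 0.989, -0.0, 0.0]
contact_force: [-1.6, -0.2, 0.9]
gripper_width: 0.681
```

Request:
send_rows(
  plan=[-1,0,0,0.001,0,-1,0,0,0,0],
)

```text
clock: 12.7
eef_pos: [490.7, -9.4, 5.6]
eef_rot: [-0.145, 0.989, -0.0, 0.0]
contact_force: [-8.4, 0.8, 19.6]
gripper_width: 0.685
```

Request:
send_rows(
  plan=[0.6,0,0,0,0,1,0,0,0,0,1,0,0,0,0,1,0,0,0,0],
)

```text
clock: 13.1
eef_pos: [490.7, -9.4, 4.3]
eef_rot: [-0.145, 0.989, -0.0, 0.0]
contact_force: [-0.1, -0.2, -0.2]
gripper_width: 1.001
```

Request:
send_rows(
  plan=[1,0,0,-0.02,0,1,0,0,-0.04,0,1,0,0,-0.045,0,1,0,0,-0.045,0],
)

```text
clock: 13.5
eef_pos: [490.3, -9.3, 155.8]
eef_rot: [-0.145, 0.989, 0.0, -0.0]
contact_force: [0.0, 1.5, 0.4]
gripper_width: 1.001
```

```bash
python3 - <<'E'
from plan import *
o=env.get_obs();print(o['eef_pos'],yaw_of(o),o['contact_force'],o['gripper_width'])
show([((617.2,186,110),95)])
E
```

```text
[490.25259526  -9.33702595 155.82488306] 106.6285791578085 [0.01590593 1.49097172 0.42610474] 1.0011109565068232
[1, -0.0296, 0.0251, 0.0076, 0.0108, 1, -0.0287, 0.0261, 0.0076, 0.0108, 1, -0.0278, 0.0271, 0.0077, 0.0108, 1, -0.0269, 0.028, 0.0076, 0.0107, 1, -0.0259, 0.0289, 0.0077, 0.0108]
[1, -0.025, 0.0298, 0.0076, 0.0107]
6 [617.3 186.  110.   95. ]
```

Request:
send_rows(
  plan=[1,-0.03,0.025,0.007,0.011,1,-0.029,0.026,0.007,0.011,1,-0.028,0.027,0.007,0.011,1,-0.027,0.028,0.007,0.011,1,-0.026,0.029,0.007,0.011],
)

```text
clock: 14.0
eef_pos: [598.4, 154.7, 118.9]
eef_rot: [-0.058, 0.998, -0.0, 0.0]
contact_force: [-0.1, -0.6, 0.1]
gripper_width: 0.996
```

Request:
send_rows(
  plan=[1,-0.025,0.03,0.008,0.011,1,0,0,0,0,1,0,0,0,0],
)

```text
clock: 14.3
eef_pos: [618.7, 186.4, 110.6]
eef_rot: [-0.042, 0.999, -0.0, -0.001]
contact_force: [-0.5, -0.5, -0.3]
gripper_width: 1.001
```

```bash
python3 - <<'E'
from plan import *
o=env.get_obs();print(o['eef_pos'],yaw_of(o),o['contact_force'],o['gripper_width'])
c,im=shot('wrist','w4.png')
r=cv2.rotate(im,cv2.ROTATE_180)[...,::-1].copy()
for p,col in [((617.2,186,54),(0,0,255)),((*o['eef_pos'][:2],54),(0,255,0)),((490,-9,30),(255,0,0))]:
    q=proj(c,[p])[0]; cv2.circle(r,(int(639-q[0]),int(399-q[1])),3,col,-1)
cv2.imwrite('pics/w4r.png',r)
show([((617.2,186,34),95)])
E
```

```text
[618.73035201 186.36558735 110.57206477] 94.82251290602431 [-0.53674261 -0.45864615 -0.30776036] 1.0013701710362486
[1, 0.0007, 0.0002, 0.0385, -0.0006, 1, 0.0007, 0.0002, 0.0385, -0.0006]
2 [617.2 186.   34.   95. ]
```

View pics/w4r.png

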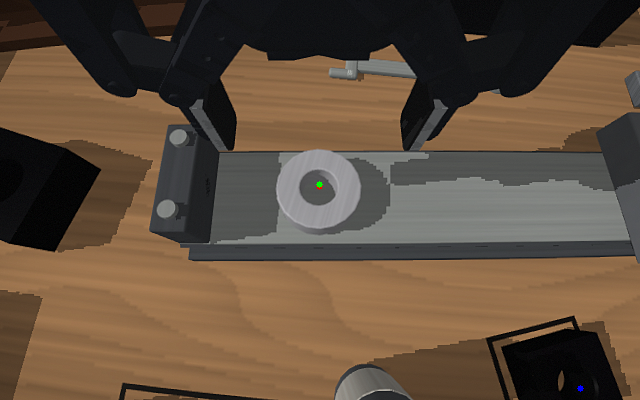

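Request:
send_rows(
  plan=[1,0.002,0,0.035,0,1,0,0,0.03,0,1,0,0,0.011,0,1,0,0,0,0,-1,0,0,0,0],
)

```text
clock: 14.85
eef_pos: [617.8, 185.5, 36.7]
eef_rot: [-0.041, 0.999, 0.0, 0.001]
contact_force: [0.1, -0.7, 1.0]
gripper_width: 0.857
```

Request:
send_rows(
  plan=[-1,0,0,0,0,-1,0,0,0,0,-1,0,0,0,0,-1,0,0,0,0,-1,0,0,0,0],
)

```text
clock: 15.35
eef_pos: [618.1, 186.1, 38.3]
eef_rot: [-0.041, 0.999, 0.0, 0.001]
contact_force: [-4.5, -0.3, 13.1]
gripper_width: 0.719
```

Request:
send_rows(
  plan=[-1,0,0,-0.015,0,-1,0,0,-0.03,0,-1,0,0,-0.03,0,-1,0,0,-0.03,0,-1,0,0,-0.04,0],
)

```text
clock: 15.85
eef_pos: [616.1, 185.5, 181.6]
eef_rot: [-0.041, 0.999, -0.0, -0.001]
contact_force: [0.2, 0.0, -4.5]
gripper_width: 0.711
```

```bash
python3 - <<'E'
from plan import *
o=env.get_obs();print(o['eef_pos'],yaw_of(o),o['contact_force'],o['gripper_width'])
show([((410.8,-267.8,200),90,dict(grip=-1,step=40))])
E
```

```text
[616.14133696 185.5469563  181.61991693] 94.74890652549453 [ 0.15337385  0.03879818 -4.52547521] 0.7109030159690997
[-1, 0.0186, -0.0334, -0.0014, 0.002, -1, 0.0184, -0.0336, -0.0014, 0.002, -1, 0.0182, -0.0337, -0.0014, 0.002, -1, 0.018, -0.0338, -0.0014, 0.002, -1, 0.0178, -0.0339, -0.0014, 0.002]
[-1, 0.0176, -0.034, -0.0014, 0.002, -1, 0.0174, -0.0341, -0.0014, 0.0021, -1, 0.0171, -0.0342, -0.0014, 0.002, -1, 0.0169, -0.0344, -0.0014, 0.0021, -1, 0.0167, -0.0345, -0.0014, 0.002]
[-1, 0.0165, -0.0345, -0.0015, 0.0021, -1, 0.0162, -0.0347, -0.0014, 0.002, -1, 0.016, -0.0347, -0.0015, 0.0021]
13 [ 410.8 -267.8  200.    90. ]
```

Request:
send_rows(
  plan=[-1,0.019,-0.033,-0.001,0.002,-1,0.018,-0.034,-0.001,0.002,-1,0.018,-0.034,-0.001,0.002,-1,0.018,-0.034,-0.001,0.002,-1,0.018,-0.034,-0.001,0.002],
)

```text
clock: 16.35
eef_pos: [537.2, 9.6, 186.6]
eef_rot: [-0.026, 1.0, -0.0, 0.001]
contact_force: [0.8, -0.7, -5.6]
gripper_width: 0.713
```

Request:
send_rows(
  plan=[-1,0.018,-0.034,0,0.002,-1,0.017,-0.034,0,0.002,-1,0.017,-0.034,0,0.002,-1,0.017,-0.034,0,0.002,-1,0.017,-0.034,0,0.002],
)

```text
clock: 16.85
eef_pos: [457.9, -163.7, 186.5]
eef_rot: [-0.01, 1.0, -0.0, 0.001]
contact_force: [0.7, -0.3, -5.1]
gripper_width: 0.713
```

Request:
send_rows(
  plan=[-1,0.016,-0.035,0,0.002,-1,0.016,-0.035,0,0.002,-1,0.016,-0.035,0,0.002,-1,0,0,0,0,-1,0,0,0,0],
)

```text
clock: 17.35
eef_pos: [411.9, -268.5, 186.2]
eef_rot: [0.0, 1.0, -0.0, 0.0]
contact_force: [1.1, 0.7, -5.6]
gripper_width: 0.71
```

Request:
send_rows(
  plan=[-1,0,0,0.04,0,-1,0,0,0.04,0,-1,0,0,0.04,0,-1,0,0,0.03,0,-1,0,0,0,0],
)

```text
clock: 17.85
eef_pos: [411.0, -265.8, 32.8]
eef_rot: [-0.001, 1.0, 0.002, -0.002]
contact_force: [-0.1, -0.5, -4.7]
gripper_width: 0.71
```

```bash
python3 - <<'E'
from plan import *
o=env.get_obs();print(o['eef_pos'],yaw_of(o),o['contact_force'],o['gripper_width'])
show([((410.8,-267.8,10),90,dict(grip=-1,step=15))])
E
```

```text
[ 411.04441772 -265.79264768   32.82398836] 90.14258973587403 [-0.13789848 -0.54149433 -4.68379717] 0.7102018033234726
[-1, 0.0001, -0.001, 0.0114, 0.0004, -1, 0.0001, -0.001, 0.0114, 0.0004]
2 [ 410.8 -267.8   10.    90. ]
```

Request:
send_rows(
  plan=[-1,0,-0.001,0.012,0,-1,0,0,0.008,0,-1,0,0,0.002,0,-1,0,0,0.001,0,-1,0,0,0,0],
)

```text
clock: 18.35
eef_pos: [412.5, -269.2, 12.8]
eef_rot: [-0.001, 1.0, -0.0, 0.0]
contact_force: [-0.2, 0.6, -3.6]
gripper_width: 0.715
```

Request:
send_rows(
  plan=[-1,0,0,0.001,0,-1,0,0,0,0],
)

```text
clock: 18.55
eef_pos: [412.3, -269.1, 11.5]
eef_rot: [-0.001, 1.0, -0.0, 0.0]
contact_force: [0.6, -0.1, -4.9]
gripper_width: 0.71
```

Request:
send_rows(
  plan=[-1,0.001,0.001,0.001,0,-1,0,0,0.001,0,-1,0,0,0,0],
)

```text
clock: 18.85
eef_pos: [411.1, -268.0, 9.2]
eef_rot: [-0.001, 1.0, 0.0, -0.0]
contact_force: [-0.1, 0.1, -5.4]
gripper_width: 0.71
```

Request:
send_rows(
  plan=[-1,0,0,0.001,0,-1,0,0,0,0],
)

```text
clock: 19.05
eef_pos: [411.3, -268.1, 8.5]
eef_rot: [-0.001, 1.0, -0.0, 0.0]
contact_force: [-1.5, 0.2, 1.8]
gripper_width: 0.71
```

Request:
send_rows(
  plan=[-1,0,0,0.001,0,-1,0,0,0,0],
)

```text
clock: 19.25
eef_pos: [411.3, -268.1, 8.3]
eef_rot: [-0.001, 1.0, -0.0, -0.0]
contact_force: [-6.0, 3.0, 17.7]
gripper_width: 0.716
```

Request:
send_rows(
  plan=[0.7,0,0,0,0,1,0,0,0,0,1,0,0,0,0,1,0,0,0,0],
)

```text
clock: 19.65
eef_pos: [411.3, -268.1, 7.3]
eef_rot: [-0.001, 1.0, -0.0, 0.0]
contact_force: [-0.1, 0.4, 0.4]
gripper_width: 1.005
```

Request:
send_rows(
  plan=[1,0,0,-0.02,0,1,0,0,-0.04,0,1,0,0,-0.045,0,1,0,0,-0.045,0,1,0,0,-0.045,0],
)

```text
clock: 20.15
eef_pos: [411.0, -267.8, 204.2]
eef_rot: [-0.001, 1.0, -0.0, 0.0]
contact_force: [0.4, -0.4, -0.9]
gripper_width: 0.998
```

```bash
python3 - <<'E'
from plan import *
o=env.get_obs();print(o['eef_pos'],yaw_of(o),o['contact_force'],o['gripper_width'])
show([((330,20,240),90,dict(step=45))])
E
```

```text
[ 410.9800994  -267.82354199  204.15845365] 90.06323191689101 [ 0.36573947 -0.37839567 -0.93586945] 0.9981336023140769
[1, 0.0115, 0.0411, -0.0051, 0.0001, 1, 0.0115, 0.0411, -0.0051, 0.0, 1, 0.0115, 0.0411, -0.0051, 0.0001, 1, 0.0116, 0.0411, -0.0051, 0.0, 1, 0.0116, 0.0412, -0.0051, 0.0001]
[1, 0.0116, 0.0411, -0.0052, 0.0, 1, 0.0115, 0.0412, -0.0051, 0.0001]
7 [330.  20. 240.  90.]
```

Request:
send_rows(
  plan=[1,0.012,0.041,-0.005,0,1,0.012,0.041,-0.005,0,1,0.012,0.041,-0.005,0,1,0.012,0.041,-0.005,0,1,0.012,0.041,-0.005,0],
)

```text
clock: 20.65
eef_pos: [350.2, -61.7, 227.5]
eef_rot: [-0.0, 1.0, -0.0, 0.0]
contact_force: [1.3, 0.9, 0.2]
gripper_width: 1.001
```

Request:
send_rows(
  plan=[1,0.012,0.041,-0.005,0,1,0.01,0.041,-0.005,0,1,0,0,0,0,1,0,0,0,0],
)

```text
clock: 21.05
eef_pos: [328.9, 19.4, 237.5]
eef_rot: [-0.002, 1.0, -0.0, 0.0]
contact_force: [-0.3, 0.1, -0.5]
gripper_width: 0.996
```

```bash
python3 - <<'E'
from plan import *
c,im=shot('wrist','w5.png'); im=im[...,::-1]
np.savez('w5.npz',K=c[0],D=c[1],e=c[2],R=c[3])
f=lambda x,y,w:rect(c,im,0,x-w,x+w,y-w,y+w,260/(2*w))[:260,:260]
top=np.hstack([f(433,258,80),f(490,-9,60),f(411,-268,60)])
t=env.capture('top')[...,::-1]; ct=cam('top')
# post from top: carriage view at z=115
a=rect(ct,t,115,530,700,-220,-40,1.9)[:320,:340]
s=env.capture('scene')[...,::-1]; s=cv2.resize(s,(430,269))
row=np.zeros((325,780,3),np.uint8); row[:a.shape[0],:a.shape[1]]=a; row[:269,350:780]=s
cv2.imwrite('pics/c5.png',np.vstack([top,row])); cv2.imwrite('pics/t5.png',t)
E
```

```text
(no output)
```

View pics/c5.png

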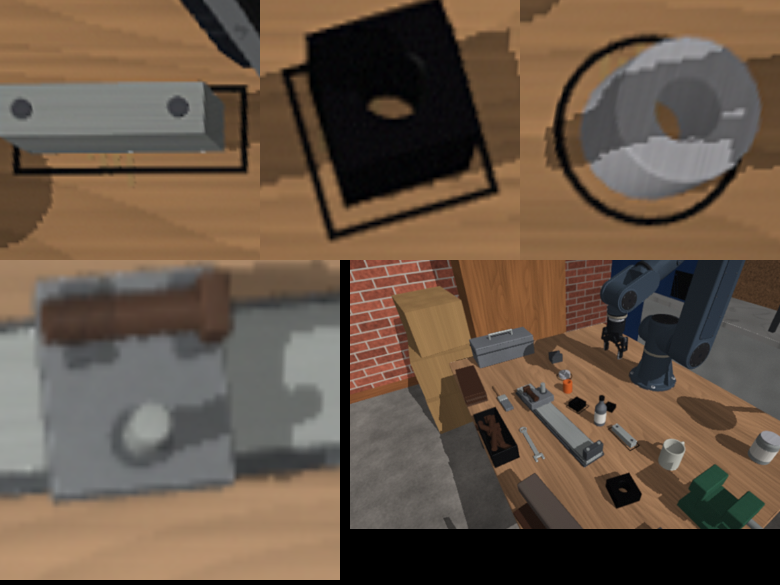

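```bash
python3 - <<'E'
from plan import *
o=env.get_obs();print(o['eef_pos'],yaw_of(o))
show([((615,-120,190),95,dict(step=45))])
E
```

```text
[329.14332284  18.0873044  237.15418721] 89.98834133987695
[1, -0.0357, -0.0173, 0.0059, -0.0035, 1, -0.0355, -0.0176, 0.0059, -0.0035, 1, -0.0354, -0.018, 0.0059, -0.0035, 1, -0.0352, -0.0184, 0.0059, -0.0035, 1, -0.0349, -0.0188, 0.0059, -0.0035]
[1, -0.0347, -0.0192, 0.0059, -0.0034, 1, -0.0346, -0.0196, 0.0059, -0.0035, 1, -0.0343, -0.02, 0.0059, -0.0034]
8 [ 615. -120.  190.   95.]
```

Request:
send_rows(
  plan=[1,-0.036,-0.017,0.006,-0.0035,1,-0.0355,-0.0175,0.006,-0.0035,1,-0.0355,-0.018,0.006,-0.0035,1,-0.035,-0.0185,0.006,-0.0035,1,-0.035,-0.019,0.006,-0.0035],
)

```text
clock: 21.7
eef_pos: [509.3, -69.4, 206.3]
eef_rot: [-0.027, 1.0, 0.0, -0.0]
contact_force: [-0.2, 0.8, 0.4]
gripper_width: 0.999
```

Request:
send_rows(
  plan=[1,-0.0345,-0.019,0.006,-0.0035,1,-0.0345,-0.0195,0.006,-0.0035,1,-0.034,-0.02,0.006,-0.0035,1,0,0,0,0,1,0,0,0,0],
)

```text
clock: 22.2
eef_pos: [614.3, -120.1, 187.9]
eef_rot: [-0.043, 0.999, 0.0, -0.001]
contact_force: [-1.3, -0.3, 0.3]
gripper_width: 1.002
```

```bash
python3 - <<'E'
from plan import *
o=env.get_obs();print(o['eef_pos'],yaw_of(o))
c,im=shot('wrist','w6.png')
r=cv2.rotate(im,cv2.ROTATE_180)[...,::-1].copy()
for p,col in [((*o['eef_pos'][:2],115),(0,255,0)),((*o['eef_pos'][:2],69),(0,0,255))]:
    q=proj(c,[p])[0]; cv2.circle(r,(int(639-q[0]),int(399-q[1])),3,col,-1)
cv2.imwrite('pics/w6r.png',r)
E
```

```text
[ 614.31236415 -120.12708202  187.90546694] 94.96936788022298
```

View pics/w6r.png

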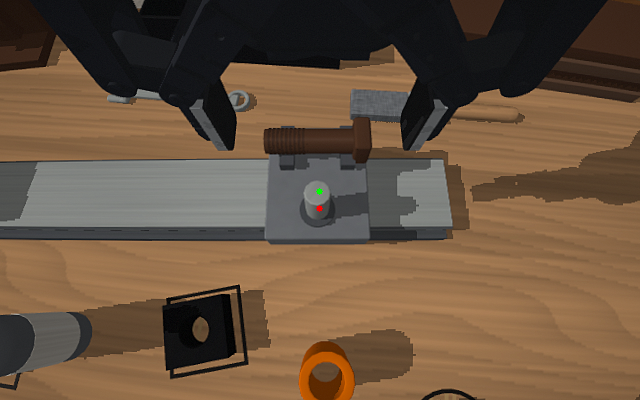

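Request:
send_rows(
  plan=[1,0,0,0.04,0,1,0,0,0.04,0,1,0,0,0.022,0,1,0,0,0,0,-1,0,0,0,0],
  grip_force=30,
)

```text
clock: 22.75
eef_pos: [614.7, -118.7, 88.5]
eef_rot: [-0.044, 0.999, -0.0, 0.0]
contact_force: [0.8, 0.7, 1.0]
gripper_width: 0.857
```

Request:
send_rows(
  plan=[-1,0,0,0,0,-1,0,0,0,0,-1,0,0,0,0,-1,0,0,0,0,-1,0,0,0,0],
)

```text
clock: 23.25
eef_pos: [615.0, -118.6, 88.3]
eef_rot: [-0.045, 0.999, -0.0, 0.001]
contact_force: [-1.9, -0.9, 6.6]
gripper_width: 0.247
```

Request:
send_rows(
  plan=[-1,0,0,0,0,-1,0,0.01,0,0,-1,0,0.02,0,0,-1,0,0.02,0,0],
)

```text
clock: 23.65
eef_pos: [610.6, -69.1, 88.3]
eef_rot: [-0.044, 0.999, -0.001, 0.001]
contact_force: [-1.3, -3.8, 5.0]
gripper_width: 0.244
```

Request:
send_rows(
  plan=[-1,0,0.025,0,0,-1,0,0.025,0,0,-1,0,0.025,0,0,-1,0,0.025,0,0,-1,0,0.025,0,0],
)

```text
clock: 24.15
eef_pos: [599.4, 56.1, 88.3]
eef_rot: [-0.045, 0.999, -0.001, 0.001]
contact_force: [0.2, -4.8, 5.4]
gripper_width: 0.247
```

Request:
send_rows(
  plan=[-1,0,0.025,0,0,-1,0,0.025,0,0,-1,0,0.025,0,0,-1,0,0.02,0,0,-1,0,0.01,0,0],
)

```text
clock: 24.65
eef_pos: [589.9, 161.7, 88.2]
eef_rot: [-0.045, 0.999, -0.0, 0.001]
contact_force: [-1.7, -2.9, 7.8]
gripper_width: 0.244
```

Request:
send_rows(
  plan=[-1,0,0.01,0,0,-1,0,0.01,0,0,-1,0,0.01,0,0,-1,0,0.005,0,0,-1,0,0,0,0],
)

```text
clock: 25.15
eef_pos: [586.9, 196.2, 88.3]
eef_rot: [-0.045, 0.999, 0.0, 0.001]
contact_force: [-2.4, 2.2, 6.8]
gripper_width: 0.243
```

Request:
send_rows(
  plan=[-1,0,0.003,0,0,-1,0,0.003,0,0,-1,0,0.002,0,0,-1,0,0,0,0],
)

```text
clock: 25.55
eef_pos: [586.2, 203.4, 88.3]
eef_rot: [-0.045, 0.999, 0.0, 0.001]
contact_force: [-3.1, 0.6, 6.1]
gripper_width: 0.245
```

Request:
send_rows(
  plan=[-1,0,0.002,0,0,-1,0,0.002,0,0,-1,0,0,0,0],
)

```text
clock: 25.85
eef_pos: [585.9, 207.3, 88.3]
eef_rot: [-0.045, 0.999, 0.0, 0.0]
contact_force: [-1.8, -1.3, 7.1]
gripper_width: 0.242
```

Request:
send_rows(
  plan=[-1,0,0.002,0,0,-1,0,0.002,0,0,-1,0,0,0,0],
)

```text
clock: 26.15
eef_pos: [585.5, 211.3, 88.3]
eef_rot: [-0.045, 0.999, 0.0, 0.0]
contact_force: [-2.2, -0.3, 6.9]
gripper_width: 0.247
```

Request:
send_rows(
  plan=[-1,0,0.002,0,0,-1,0,0.001,0,0,-1,0,0,0,0],
)

```text
clock: 26.45
eef_pos: [585.2, 214.2, 88.3]
eef_rot: [-0.045, 0.999, -0.0, 0.0]
contact_force: [-1.2, -1.0, 6.0]
gripper_width: 0.25
```

Request:
send_rows(
  plan=[-1,0,0.001,0,0,-1,0,0.001,0,0,-1,0,0,0,0],
)

```text
clock: 26.75
eef_pos: [585.1, 216.2, 88.3]
eef_rot: [-0.045, 0.999, -0.0, 0.0]
contact_force: [-1.8, -0.9, 6.9]
gripper_width: 0.247
```

Request:
send_rows(
  plan=[-1,0,0.001,0,0,-1,0,0.001,0,0,-1,0,0,0,0],
)

```text
clock: 27.05
eef_pos: [584.9, 218.1, 88.3]
eef_rot: [-0.045, 0.999, -0.0, 0.0]
contact_force: [-1.9, -1.6, 6.2]
gripper_width: 0.249
```

Request:
send_rows(
  plan=[-1,0,0.001,0,0,-1,0,0.001,0,0,-1,0,0,0,0],
)

```text
clock: 27.35
eef_pos: [584.9, 218.4, 88.3]
eef_rot: [-0.045, 0.999, -0.001, 0.0]
contact_force: [-1.2, -12.5, 7.9]
gripper_width: 0.243
```

Request:
send_rows(
  plan=[-1,0,0.001,0,0,-1,0,0.001,0,0,-1,0,0,0,0],
)

```text
clock: 27.65
eef_pos: [584.9, 218.5, 88.3]
eef_rot: [-0.045, 0.999, -0.003, -0.0]
contact_force: [-1.1, -25.5, 10.2]
gripper_width: 0.246
```

Request:
send_rows(
  plan=[-1,0,0.001,0,0,-1,0,0,0,0],
)

```text
clock: 27.85
eef_pos: [584.8, 218.5, 88.3]
eef_rot: [-0.045, 0.999, -0.003, -0.0]
contact_force: [-0.4, -31.7, 11.7]
gripper_width: 0.246
```

Request:
send_rows(
  plan=[-1,0,-0.002,0,0,-1,0,-0.001,0,0,-1,0,0,0,0],
)

```text
clock: 28.15
eef_pos: [584.9, 218.3, 88.3]
eef_rot: [-0.044, 0.999, -0.001, 0.0]
contact_force: [-1.2, -12.8, 8.9]
gripper_width: 0.245
```

Request:
send_rows(
  plan=[-0.2,0,0,0,0,0,0,0,0,0,0,0,0,0,0,0,0,0,0,0],
)

```text
clock: 28.55
eef_pos: [584.4, 220.4, 87.3]
eef_rot: [-0.045, 0.999, 0.0, 0.0]
contact_force: [-0.0, 0.1, 0.0]
gripper_width: 0.5
```

Request:
send_rows(
  plan=[0,0,0,-0.02,0,0,0,0,-0.04,0,0,0,0,-0.04,0,0,0,0,-0.04,0,0,0,0,0,0],
)

```text
clock: 29.05
eef_pos: [586.5, 221.0, 233.2]
eef_rot: [-0.045, 0.999, 0.001, 0.004]
contact_force: [0.2, 0.4, -0.4]
gripper_width: 0.501
```

Request:
send_rows(
  plan=[0,0.04,0,-0.01,0,0,0.04,0,-0.01,0,0,0.04,0,-0.01,0,0,0.04,0,0,0,0,0.04,0,0,0],
)

```text
clock: 29.55
eef_pos: [383.5, 202.2, 256.9]
eef_rot: [-0.045, 0.999, 0.0, 0.0]
contact_force: [0.2, 0.7, 1.3]
gripper_width: 0.502
```

Request:
send_rows(
  plan=[0,0.03,-0.04,0,0,0,0.02,-0.04,0,0,0,0,-0.04,0,0,0,0,0,0,0,0,0,0,0,0],
)

```text
clock: 30.05
eef_pos: [346.1, 78.1, 257.2]
eef_rot: [-0.043, 0.999, 0.0, 0.0]
contact_force: [-1.1, -0.8, -0.0]
gripper_width: 0.504
```

```bash
python3 - <<'E'
from plan import *
o=env.get_obs();print(o['clock'],o['eef_pos'],o['contact_force'],o['gripper_width'])
t=env.capture('top')[...,::-1]; ct=cam('top')
a=rect(ct,t,0,350,680,-330,350,1.17)
f=lambda x,y,h,w:cv2.resize(rect(ct,t,h,x-w,x+w,y-w,y+w,3),(195,195),interpolation=2)
b=np.hstack([f(433.4,258.5,0,80),f(489.6,-9.2,0,55),f(410.8,-267.8,0,55),f(590,240,65,80)])
w=max(a.shape[1],b.shape[1]); pad=lambda i:cv2.copyMakeBorder(i,0,0,0,w-i.shape[1],0)
cv2.imwrite('pics/f.png',np.vstack([pad(a)[:400],pad(b)])[:600,:800]); print(a.shape)
# top faces measured against marks
def comp(m,s,x1,y1):
    n,l,st,ce=cv2.connectedComponentsWithStats(m.astype(np.uint8)); k=1+st[1:,4].argmax()
    ys,xs=np.nonzero(l==k); P=np.c_[x1-ys/s,y1-xs/s].astype(np.float32); r=cv2.minAreaRect(P); return P.mean(0).round(1),[np.round(v,1) for v in r]
q=rect(ct,t,25,380,480,160,350,3).astype(int); print('blk',comp(((q.max(2)-q.min(2))<25)&(q.max(2)>90),3,480,350))
q=rect(ct,t,24,350,470,-330,-210,3).astype(int); print('ring',comp(((q.max(2)-q.min(2))<25)&(q.max(2)>80),3,470,-210))
q=rect(ct,t,30,430,550,-70,50,3).astype(int); m=cv2.morphologyEx((q.max(2)<50).astype(np.uint8),cv2.MORPH_OPEN,np.ones((25,25))); print('nut',comp(m,3,550,50))
E
```

```text
30.05 [346.11986577  78.05536178 257.17050951] [-1.07867414 -0.84227385 -0.01423182] 0.503918712297203
(387, 796, 3)
blk (array([434.5, 256.7], dtype=float32), [array([433.5, 256.3]), array([ 33.4, 125.9]), np.float64(1.3)])
ring (array([ 411.8, -267.5], dtype=float32), [array([ 411.6, -267.9]), array([68. , 63.6]), np.float64(85.9)])
nut (array([491.4, -10.1], dtype=float32), [array([491.3,  -9.9]), array([57.1, 58.6]), np.float64(16.2)])
```

View pics/f.png

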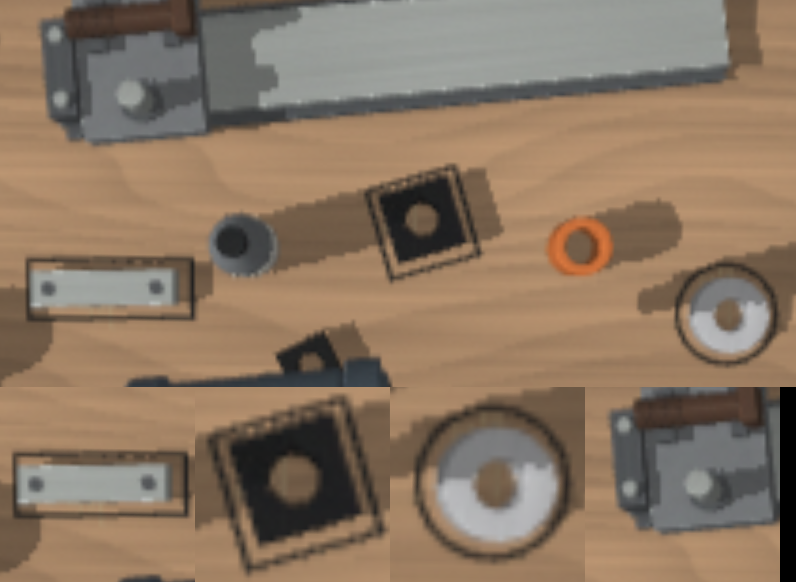

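```bash
python3 -c "
from plant import env; env.job_done(); print(env.get_obs()['clock'])"
```

```text
the job is handed in; nothing more can be done
the job is handed in; nothing more can be done
```

The nut, ring gauge and feeler block are each set down in their own outline, the carriage is at its stop, and I handed the job in at about 30 s. No verdict was reported.

- **Placing:** I set down the block first, then the nut, then the ring. I lowered each one until the wrist force showed table contact, then opened the gripper.
- **Last top view:** The nut is about 2 mm off centre and square to its outline. The ring is about 1 mm off. The block is about 2 mm off and about 1° out of line. All three lie flat, and no bystander appeared moved.
- **Disagreement:** Judged by eye, the earlier slanted wrist view put the nut and block about 4 mm off centre. That is still inside the 12 mm limit.
- **Carriage:** I pulled it by its post until it stalled at TCP y = 218.5 mm and the push rose to about 32 N. I eased off and let go. The last view shows it against the stop block, and the arm is clear of everything.

I viewed 9 pictures, and no check failed. I did not measure the carriage's travel directly. That it is home rests on the stall, the force and the picture.

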